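Nudge a part nest onto its locating pins and clamp it

ROBOT

A 6-joint arm with a two-finger parallel gripper is mounted at the origin on the work surface. World frame = base frame: x ahead of the robot, y to its left, z up, the work surface at z = 0. Lengths are in mm, angles in rad, forces in N, time in s.
With the tool pointing down it reaches from about 350 to 775 mm from the base axis. Payload 7.3 kg.
Tool frame: the origin (TCP) lies on the centre line of the jaws, within the pads' length; the fingertips stand 22 mm ahead of it and the grasp point (between the pads) lies 3 mm ahead of it; z points along the fingers, y is the direction in which the jaws open and shut (so a half turn about z gives the same grasp; the last joint's range is limited). The gripper opens to 92 mm and grips with 3 to 60 N. Pads are 19 mm wide; open, the fingers measure 130 mm over their backs; the gripper's body (75 mm by 190 mm) begins 47 mm behind the grasp point.
Start: joints at [1.174, 0.342, 1.524, -0, 1.275, -0.146], TCP at [130.277, 508.597, 248.741] pointing down, gripper open.
Joint ranges: [-2.53, 2.53], [-0.77, 2.02], [0.04, 2.7], [-1, 4.14], [0.28, 2.66], [-3.11, 3.11]. Speed limits (rad/s): [2.57, 2.57, 3.14, 3.14, 3.14, 3.14].

INTERFACE

Orientations are given as [roll, pitch, yaw] about the fixed x, y, z axes, in that order (R = Rz(yaw) Ry(pitch) Rx(roll)).
In Python, from plant import get_obs, capture, close_job gives the robot as it stands.
- The arm moves only by the tool carry_out, never from a script. Its arguments are lists of equal length, an entry for each row: "xyz": the shift along the tool's x, y, z scaled (see below), a list of three; "dr": the turn, a rotation vector about the tool's x, y, z scaled (see below), a list of three. A call has 1 to 8 rows; each row shifts and turns the commanded pose from where the row before left it, along the tool's axes as they then stand; what a row does not reach is not made up. The controller multiplies each number of a shift by 0.06 m and each number of a turn by 8 degrees. A row lasts 1/8 s, in which the tool goes at most 62.5 mm and 10.7 degrees, less where a joint would pass 70% of its speed; a pose out of reach is approached as far as the arm can. A call with a number of a shift or a turn outside -1 to 1 is refused whole. A call with a gripper value outside its range is refused whole. "gripper" is the gripper's target within -1 to 1 (fully open at 1, half-way at 0, shut at -1), set as the call begins (left out, the last holds). The fingers move at their own pace and stop on an object; the grip force is fixed at half the most. Time passes only in rows, so rows that do not move let the fingers close. It gives the time, the measured TCP pose, the force and the opening at its end, in the units of the state.
- get_obs(): the state, without advancing time (a new reading comes with each control period).
- capture(name): name is "scene" or "top"; returns a dict with "image" (400x640x3 uint8, blue, green, red), "fx", "fy", "cx", "cy" (pixels), "D" ([k1, k2, p1, p2, k3] as OpenCV has them; the pictures are not rectified), "pose" (4x4, takes a point from camera to world coordinates). Camera axes: x right, y up, looking along -z (the intrinsics and any distortion apply to the point x, -y, -z); pixel columns grow to the right and rows downward; lengths in mm; the calibration is good to about 2 mm. A picture is of the moment at which its call begins. There is no depth.
- close_job(): hands the job in, once; it reports no verdict.
The state is a dict: "time": time; "joint_positions": joint angles; "dq": joint speeds; "tau": joint torques, N m; "tool_pos": TCP position; "tcp_rot": TCP orientation; "contact_force": force on the tool from outside, world axes, zero at the start; "moment": the same for the moment, N m; "grip_width": finger opening in mm.
Only numpy, scipy, OpenCV 4.12 (cv2) and the standard library are available. Lean on these libraries where they do the work, as an engineer would, in place of code of your own. Each camera call takes 0.05 s, during which the arm holds its last target.

TASK

The loose orange part nest lies a little short of its seat in the station, propped up on the two locating pins. Without picking it up, nudge it along between its guide rails with the fingertips until its two holes drop over the pins and it lies flat on the base; then push the red-tabbed clamp fully home so that its tongue covers the nest's edge. Leave the other things on the deck where they are, and do not press the red stop button.

Things in the scene. Friction and masses are not known exactly. Their poses are not given: they have to be found in the camera images.
- station: Fixed aluminium base plate, 270 x 300 x 14 mm, at a place and yaw (up to 0.5 rad) that vary. Origin on the deck under the seat's middle, z up. The nest slides along its y axis between dark rails (8 mm high, inner faces at x = -53 and +53 mm). Yellow marks at y = -87 and +87 mm show where the seated nest's ends lie. The clamp stands on the -x side (towards the robot), at y = 0.
- seat (a point): Point on the station's base top (14 mm above the deck) where the nest's origin lies when it is seated; axes as the station's.
- pin_a (a point): Tip of the locating pin at station x = -30, y = +25 mm: steel, fixed, 12 mm in diameter, 12 mm high above the base, the upper 7 mm a cone that narrows to 5 mm. Hidden under the nest at the start.
- pin_b (a point): Tip of the second, equal locating pin at station x = +30, y = +25 mm.
- nest: Loose orange nest, 100 (x) x 170 (y) x 24 mm, about 0.6 kg. Origin at the centre of its underside. It starts 25 to 52 mm short of its seat (towards station -y), its -y bottom edge on the base, its +y end propped on the pin tips (tilt about 0.08 rad), 3 mm play to each rail. Pushed to station +y on its -y end face (2 to 7 N), it drops flat once its holes are over the pins.
- hole_a (a point): Centre, on the nest's underside, of the 15 mm through hole at nest x = -30, y = +25 mm; it belongs over pin_a.
- hole_b (a point): The same for the 15 mm hole at nest x = +30, y = +25 mm, over pin_b.
- clamp (a joint): Clamp travel in m along station +x: 0 fully back, 0.024 (end stop) home; starts at 0 to 0.005. Stays where it is left; takes about 2 N to push. Its steel tongue, 24 mm wide, passes 2 to 3 mm over the seated nest and covers its edge by 16 mm when home; a propped-up nest blocks it.
- clamp_tab (a point): Middle of the outer (-x) face of the clamp's upright red tab, 38 mm wide (y), 8 mm thick, from 47 to 79 mm above the deck; push it to station +x. It moves with the clamp; with the clamp fully back it lies at station x = -119, y = 0, z = 65 mm. Below it a steel carriage, up to 47 mm above the deck, stands 11 mm farther out.
- bush: Bystander: brass bush, 28 mm across, 28 mm high, on the station's base beyond the +x rail, about x = 100, y = 60 mm. Origin at its underside.
- thumbscrew: Bystander: black knurled head 26 mm across with a steel stud upward, 34 mm high, on the station's base, about x = 100, y = -80 mm. Origin at its underside.
- spare_nest: Bystander, bolted down: second orange nest of the same size, on the deck to the robot's right. Origin at the centre of its underside.
- casting: Bystander: aluminium casting about 36 x 120 x 28 mm on the deck to the robot's left. Origin at the centre of its underside.
- oil_bottle: Bystander: white bottle, 44 mm across, 100 mm high, red cap. Origin at its underside.
- driver: Bystander: screwdriver lying on the deck to the robot's right. Origin near its middle.
- stop_button (a joint): Travel of the red stop button, m: 0 out, 0.006 pressed. It is in the middle of the top of a fixed yellow and black control box, 90 x 170 x 75 mm, on the deck to the robot's left (about x = 0.38, y = 0.49 m).
Mind the look-alikes: they are no part of the job. Leave any pink or white look-alike of the nest alone.

How it is judged:
By the outcome, as a careful person would: the job done as asked, in the order asked, and still so for the second after the job is handed in, with the robot touching nothing.
It also fails if it takes over 48 s, if anything falls off the work surface, if the arm or the gripper's body presses on something with over 40 N, if the wrist force passes 120 N, or if a joint passes its speed limit or range.

## Working session

There is one attempt and no reset: what is moved stays moved. The work goes in short steps, Python scripts to look and compute and a tool call to move; the robot and the scene stay as the last step left them, time stands still between calls to the robot, and variables do not carry over. Pictures are saved under pics/ and viewed, and the job is handed in when it is done.

Besides the shell and the picture viewer there is one more tool, called as name(argument=value, ...), one argument or row to a line, values as JSON. carry_out: Moves the arm, as the interface text tells. Shifts and turns lie within -1 to 1; 1 stands for 0.06 m of shift or 8 degrees of turn. Its arguments: {"type":"object","properties":{"xyz":{"type":"array"},"dr":{"type":"array"},"gripper":{"type":"number"}},"required":["xyz","dr"]}

```bash
mkdir -p pics; ls; python3 - <<'E'
from plant import get_obs,capture
import cv2,pickle
print(get_obs())
for n in("scene","top"):
    c=capture(n); cv2.imwrite(f"pics/{n}0.png",c["image"]); pickle.dump(c,open(f"{n}0.pkl","wb"))
    print(n,c["fx"],c["fy"],c["cx"],c["cy"],c["D"],c["pose"])
E
```

```text
pics
{'time': 0.0, 'joint_positions': array([ 1.17398894e+00,  3.42734062e-01,  1.52501226e+00, -2.64339527e-06,
        1.27540059e+00, -1.46003308e-01]), 'dq': array([0.00128519, 0.00109473, 0.00142872, 0.00091074, 0.00153328,
       0.00152172]), 'tau': array([ 6.18354879e-04, -4.31246138e+01, -2.44215792e+01,  7.17390398e-02,
        5.62206935e-02, -1.13790604e-04]), 'tool_pos': array([130.13151639, 508.23235818, 248.04071501]), 'tcp_rot': array([-3.14005456e+00, -2.23621154e-04,  2.89078918e+00]), 'contact_force': array([-0.12558669,  0.30314291,  0.75945842]), 'moment': array([ 0.00181097, -0.01651193,  0.01606754]), 'grip_width': 92.32258839559836}
scene 418.4460209129802 418.4460209129802 320.2450138220565 193.2515777120781 [-0.08296106  0.          0.          0.          0.        ] [[-4.31307692e-01 -5.01219702e-01  7.50168304e-01  1.29237191e+03]
 [ 9.02203136e-01 -2.41255039e-01  3.57526934e-01  4.21784496e+02]
 [ 1.78233992e-03  8.31008313e-01  5.56257141e-01  7.16224652e+02]
 [ 0.00000000e+00  0.00000000e+00  0.00000000e+00  1.00000000e+00]]
top 388.9842474880629 388.9842474880629 321.33060677104174 195.87378045286027 [-0.00323095  0.          0.          0.          0.        ] [[ 2.56113056e-03  9.83624364e-01 -1.80212516e-01  1.88187503e+02]
 [-9.99905797e-01  4.94910415e-03  1.28024966e-02  1.13418085e+01]
 [ 1.34847381e-02  1.80162751e-01  9.83544379e-01  1.35539679e+03]
 [ 0.00000000e+00  0.00000000e+00  0.00000000e+00  1.00000000e+00]]
```

View pics/scene0.png

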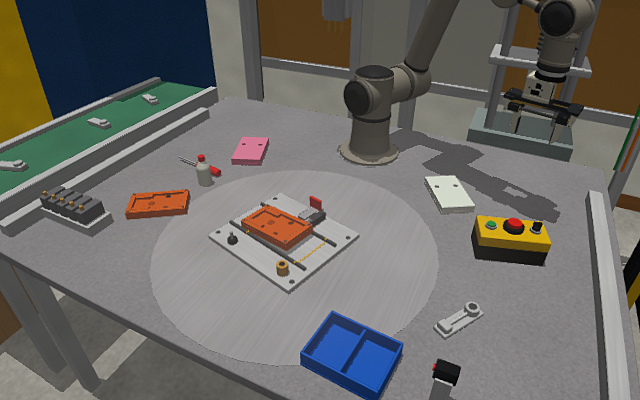

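View pics/top0.png

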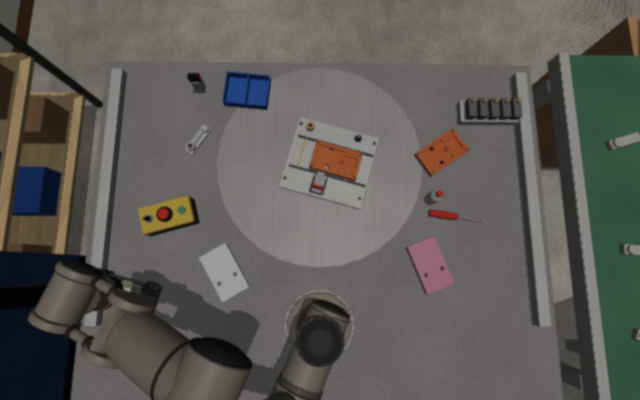

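The top view shows the station at about (330,163), the nest at (336,160) and the clamp's red tab at (317,188). The spare nest is at (442,152), with pink and white look-alikes below. I'll enlarge the station in both views.

```bash
python3 - <<'E'
import cv2,pickle
t=pickle.load(open("top0.pkl","rb"))["image"];s=pickle.load(open("scene0.pkl","rb"))["image"]
cv2.imwrite("pics/t0z.png",cv2.resize(t[110:220,270:390],None,fx=5,fy=5,interpolation=cv2.INTER_CUBIC))
cv2.imwrite("pics/s0z.png",cv2.resize(s[185:300,200:365],None,fx=4.8,fy=4.8,interpolation=cv2.INTER_CUBIC))
E
```

```text
(no output)
```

View pics/t0z.png

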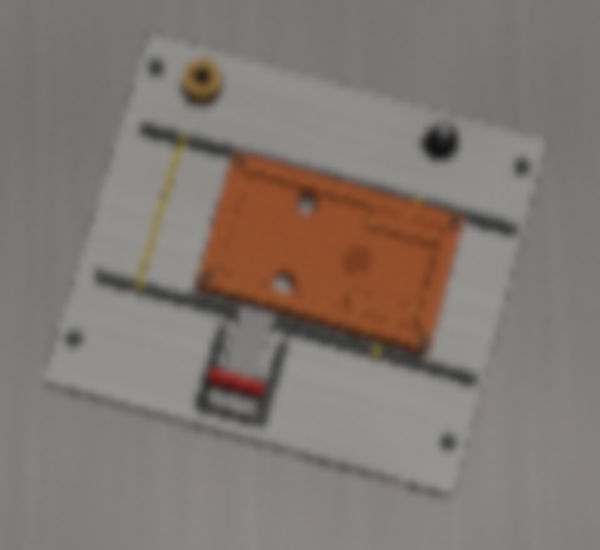

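View pics/s0z.png

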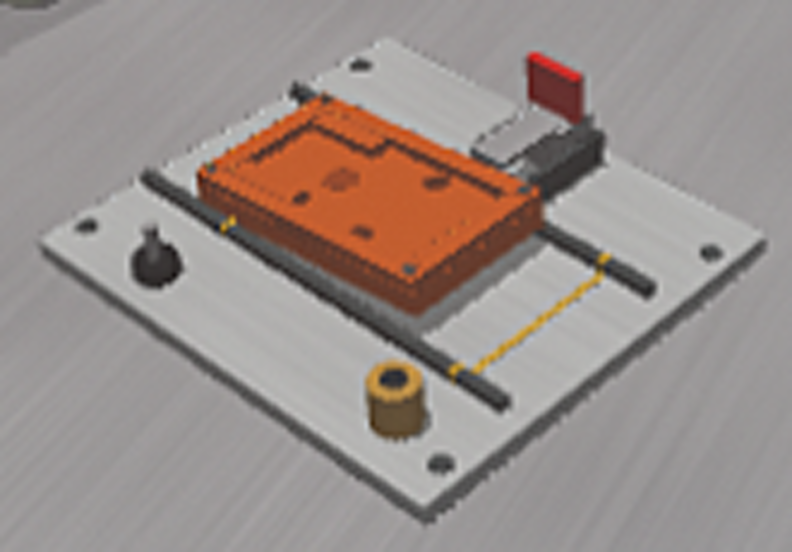

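```bash
cat > h.py <<'E'
import numpy as np,cv2
def ray(c,uv):
    K=np.array([[c["fx"],0,c["cx"]],[0,c["fy"],c["cy"]],[0,0,1]])
    p=cv2.undistortPoints(np.array(uv,float).reshape(-1,1,2),K,np.array(c["D"])).reshape(-1,2)
    d=np.c_[p[:,0],-p[:,1],-np.ones(len(p))]@c["pose"][:3,:3].T
    return c["pose"][:3,3],d
def onplane(c,uv,z):
    o,d=ray(c,uv); return o+d*((z-o[2])/d[:,2])[:,None]
def proj(c,P):
    P=np.atleast_2d(P).astype(float); q=(P-c["pose"][:3,3])@c["pose"][:3,:3]; q=q*[1,-1,-1]
    K=np.array([[c["fx"],0,c["cx"]],[0,c["fy"],c["cy"]],[0,0,1]])
    return cv2.projectPoints(q,np.zeros(3),np.zeros(3),K,np.array(c["D"]))[0].reshape(-1,2)
E
python3 - <<'E'
from h import *;import pickle
t=pickle.load(open("top0.pkl","rb"));s=pickle.load(open("scene0.pkl","rb"))
tz=lambda a:(np.array(a,float)+.5)/5-.5+[270,110]
sz=lambda a:(np.array(a,float)+.5)/4.8-.5+[200,185]
# plate top corners: +x+y, +x-y, -x+y, -x-y
A=onplane(t,tz([(155,38),(545,137),(45,380),(452,492)]),14)[:,:2]
B=onplane(s,sz([(427,510),(42,244),(765,240),(388,40)]),14)[:,:2]
for n,P in(("top",A),("scene",B)):
    print(n,P.round(1).tolist()); 
    print(" len y",np.hypot(*(P[0]-P[1])),np.hypot(*(P[2]-P[3])),"x",np.hypot(*(P[0]-P[2])),np.hypot(*(P[1]-P[3])))
    v=P[0]-P[1]+P[2]-P[3]; yaw=np.arctan2(-v[0],v[1]); print(" yaw",yaw,"centre",P.mean(0))
# yellow masks
for n,c,(r0,r1,c0,c1) in(("top",t,(110,220,270,390)),("scene",s,(185,300,200,365))):
    hsv=cv2.cvtColor(c["image"],cv2.COLOR_BGR2HSV)
    m=cv2.inRange(hsv,(18,110,90),(35,255,255)); M=np.zeros_like(m);M[r0:r1,c0:c1]=m[r0:r1,c0:c1]
    k,l,st,ce=cv2.connectedComponentsWithStats(M)
    for i in range(1,k): print(n,"yel",st[i],ce[i].round(1),onplane(c,ce[i],14).round(1))
    m=cv2.inRange(hsv,(0,150,60),(6,255,255))|cv2.inRange(hsv,(172,150,60),(180,255,255)); M[:]=0;M[r0:r1,c0:c1]=m[r0:r1,c0:c1]
    k,l,st,ce=cv2.connectedComponentsWithStats(M)
    for i in range(1,k):
        if st[i][4]>3: print(n,"red",st[i],ce[i].round(1),onplane(c,ce[i],79).round(1))
E
```

```text
top [[724.6, 70.1], [651.3, -212.6], [470.0, 144.3], [391.6, -141.2]]
 len y 291.9817737787881 296.10659898289543 x 265.27676934797717 269.33549898209253
 yaw -0.26082056796807757 centre [559.38182476 -34.85474205]
scene [[731.6, 76.3], [653.6, -209.1], [477.7, 146.8], [396.0, -138.7]]
 len y 295.8225344484601 296.90847085547404 x 263.5300965284584 267.0720530991434
 yaw -0.2729244439554092 centre [564.73547233 -31.18639572]
top yel [308 123   5   6  12] [309.3 126.5] [[689.3  38.   14. ]]
top yel [311 123   2   3   3] [311.7 124. ] [[698.9  29.6  14. ]]
top yel [345 179   1   2   2] [345.  179.5] [[493.3 -89.7  14. ]]
top red [312 184  10   5  23] [316.1 186. ] [[455.5  12.2  79. ]]
scene yel [243 219   1   1   1] [243. 219.] [[ 553.8 -167.    14. ]]
scene yel [246 230   3   4   8] [246.9 231.2] [[ 594.2 -127.1   14. ]]
scene yel [324 238   3   2   4] [325.  238.5] [[530.8  72.8  14. ]]
scene yel [298 241  28  22  47] [311.5 251.8] [[592.   64.2  14. ]]
scene yel [276 260  12   9  54] [281.5 264.3] [[663.7  19.   14. ]]
scene yel [293 261   4   4   8] [294.4 262. ] [[643.2  43.2  14. ]]
scene yel [281 271   1   1   1] [281. 271.] [[684.2  29.4  14. ]]
scene yel [282 273   2   3   3] [282.7 274. ] [[691.2  37.9  14. ]]
scene yel [285 273   1   1   1] [285. 273.] [[685.9  41.3  14. ]]
scene red [310 196  11  10  34] [313.9 199.2] [[466.3   9.2  79. ]]
```

```bash
python3 - <<'E'
from h import *;import pickle
t=pickle.load(open("top0.pkl","rb"));s=pickle.load(open("scene0.pkl","rb"))
tz=lambda a:(np.array(a,float)+.5)/5-.5+[270,110]
sz=lambda a:(np.array(a,float)+.5)/4.8-.5+[200,185]
# rail marks tops: +x+y,+x-y,-x+y,-x-y
A=onplane(t,tz([(183,138),(418,200),(139,287),(377,350)]),22)[:,:2]
B=onplane(s,sz([(457,371),(228,223),(604,259)]),22)[:,:2]
print(A.round(1).tolist(),A.mean(0)); print(B.round(1).tolist(), (B[1]+B[2])/2)
for P in (A,B): v=P[0]-P[1]; print(np.hypot(*v),np.arctan2(-v[0],v[1]))
for nm,O in(("top",np.array([559.4,-34.9])),("scene",np.array([564.7,-31.2]))):
    th=-0.268; R=np.array([[np.cos(th),-np.sin(th)],[np.sin(th),np.cos(th)]])
    loc=lambda P:((P[:,:2]-O)@R).round(1).tolist()
    print(nm,"marks",loc(A if nm=="top" else B))
    if nm=="top":
        print("nest -y top corners z=38",loc(onplane(t,tz([(462,222),(425,355)]),38)))
        print("+y top z=50",loc(onplane(t,tz([(240,153),(200,290)]),50)))
        print("holes z~45",loc(onplane(t,tz([(307,203),(285,283)]),46)))
        print("tab top edges z79",loc(onplane(t,tz([(212,385),(264,392),(213,367),(266,377)]),79)))
    else:
        print("nest +y top z=52",loc(onplane(s,sz([(415,282),(542,195)]),51)))
        print("nest -y top z=38",loc(onplane(s,sz([(198,175),(325,97)]),38)))
        print("tab top z79",loc(onplane(s,sz([(530,53),(583,72),(527,60),(580,82)]),79)))
E
```

```text
[[645.9, 48.7], [600.9, -119.3], [535.7, 78.7], [491.1, -89.1]] [568.40201437 -20.21700771]
[[649.8, 48.3], [601.2, -120.8], [539.2, 77.9]] [570.20916611 -21.45550964]
173.95594003754158 -0.2619112323560813
175.95265821726298 -0.27978927940292786
top marks [[61.3, 103.6], [62.4, -70.4], [-52.9, 103.3], [-51.5, -70.3]]
nest -y top corners z=38 [[50.0, -104.1], [-49.8, -103.2]]
+y top z=50 [[52.5, 58.8], [-50.2, 58.9]]
holes z~45 [[31.4, 4.2], [-28.5, 3.8]]
tab top edges z79 [[-118.3, 30.7], [-113.5, -4.1], [-106.2, 33.4], [-103.2, -2.6]]
scene marks [[61.0, 99.2], [58.9, -76.7], [-53.5, 98.4]]
nest +y top z=52 [[49.6, 60.2], [-45.6, 61.3]]
nest -y top z=38 [[54.2, -105.1], [-43.4, -106.7]]
tab top z79 [[-111.4, -6.3], [-116.8, 28.7], [-105.1, -2.8], [-108.4, 33.8]]
```

The rail marks give the station origin as (568.4, -20.2) from the top view and (570.2, -21.5) from the scene view, so I take (569.3, -20.8) and yaw about -0.268. The spacings come out at 174 to 176 mm, against a true 174. The nest's -y end is at station y of about -119, roughly 35 mm short. Next I work out the move to a hover behind it, with the jaw axis along station x.

```bash
cat >> h.py <<'E'
from scipy.spatial.transform import Rotation as Ro
O=np.array([569.3,-20.8]);TH=-0.268
RS=np.array([[np.cos(TH),-np.sin(TH)],[np.sin(TH),np.cos(TH)]])
def w2s(p): return RS.T@(np.array(p[:2])-O)
def s2w(p): return O+RS@np.array(p[:2])
def plan(target,yaw,n):
    from plant import get_obs
    o=get_obs(); p=o["tool_pos"]; R=Ro.from_euler("xyz",o["tcp_rot"]); Rt=Ro.from_euler("xyz",[np.pi,0,yaw])
    rv=(R.inv()*Rt).as_rotvec()
    print("dr/row",(np.degrees(rv)/n/8).round(3))
    for i in range(n):
        Ri=R*Ro.from_rotvec(rv*i/n); print((Ri.inv().apply((np.array(target)-p)/n)/60).round(3).tolist())
E
python3 -c "
from h import *
plan([*s2w([0,-155]),170],1.303,16)"
```

```text
dr/row [-0.001  0.     0.711]
[-0.577, -0.582, 0.082]
[-0.632, -0.522, 0.082]
[-0.681, -0.456, 0.082]
[-0.722, -0.387, 0.082]
[-0.757, -0.313, 0.082]
[-0.785, -0.237, 0.082]
[-0.804, -0.158, 0.082]
[-0.816, -0.077, 0.082]
[-0.819, 0.004, 0.082]
[-0.815, 0.085, 0.081]
[-0.803, 0.165, 0.081]
[-0.782, 0.244, 0.081]
[-0.754, 0.32, 0.081]
[-0.719, 0.393, 0.081]
[-0.676, 0.463, 0.081]
[-0.627, 0.527, 0.081]
```

carry_out(
  xyz=[
    [-0.58,-0.58,0.08],
    [-0.63,-0.52,0.08],
    [-0.68,-0.46,0.08],
    [-0.72,-0.39,0.08],
    [-0.76,-0.31,0.08],
    [-0.78,-0.24,0.08],
    [-0.8,-0.16,0.08],
    [-0.82,-0.08,0.08],
  ],
  dr=[
    [0,0,0.71],
    [0,0,0.71],
    [0,0,0.71],
    [0,0,0.71],
    [0,0,0.71],
    [0,0,0.71],
    [0,0,0.71],
    [0,0,0.71],
  ],
  gripper=-1,
)

```text
time: 1.1
tool_pos: [329.4, 167.8, 210.1]
tcp_rot: [3.141, -0.0, 2.095]
contact_force: [0.8, 0.6, 0.9]
grip_width: 16.4
```

carry_out(
  xyz=[
    [-0.82,0,0.08],
    [-0.82,0.08,0.08],
    [-0.8,0.16,0.08],
    [-0.78,0.24,0.08],
    [-0.75,0.32,0.08],
    [-0.72,0.39,0.08],
    [-0.68,0.46,0.08],
    [-0.63,0.53,0.08],
  ],
  dr=[
    [0,0,0.71],
    [0,0,0.71],
    [0,0,0.71],
    [0,0,0.71],
    [0,0,0.71],
    [0,0,0.71],
    [0,0,0.71],
    [0,0,0.71],
  ],
)

```text
time: 2.1
tool_pos: [527.6, -171.8, 171.3]
tcp_rot: [-3.141, -0.0, 1.301]
contact_force: [1.2, -0.5, 0.7]
grip_width: 0.5
```

carry_out(
  xyz=[
    [0,0,0],
    [0,0,0],
  ],
  dr=[
    [0,0,0],
    [0,0,0],
  ],
)

```text
time: 2.35
tool_pos: [526.5, -169.9, 171.3]
tcp_rot: [-3.14, -0.001, 1.305]
contact_force: [-0.7, -0.2, 0.2]
grip_width: 0.4
```

```bash
python3 -c "
from h import *
plan([*s2w([0,-155]),42],1.303,3)
from plant import get_obs
o=get_obs();print(o['time'],o['tool_pos'],o['tcp_rot'],o['contact_force'],o['grip_width'],w2s(o['tool_pos']))"
```

```text
dr/row [-0.004 -0.002  0.005]
[0.0, 0.011, 0.718]
[0.0, 0.011, 0.718]
[0.0, 0.01, 0.718]
2.35 [ 526.49915025 -169.88156639  171.30567724] [-3.13974447e+00 -6.78497836e-04  1.30499409e+00] [-0.71251076 -0.21353113  0.16772279] 0.40268927523568265 [  -1.79566338 -155.09352588]
```

carry_out(
  xyz=[
    [0,0.02,0.7],
    [0,0.01,0.7],
    [0,0,0.5],
    [0,0,0.25],
    [0,0,0],
  ],
  dr=[
    [0,0,0],
    [0,0,0],
    [0,0,0],
    [0,0,0],
    [0,0,0],
  ],
)

```text
time: 2.98
tool_pos: [528.5, -170.0, 42.7]
tcp_rot: [-3.14, -0.0, 1.306]
contact_force: [0.1, 0.3, 0.5]
grip_width: 0.5
```

```bash
python3 - <<'E'
from h import *;import pickle
from plant import *
for n in("scene","top"):
    c=capture(n); pickle.dump(c,open(f"{n}1.pkl","wb"))
    im=c["image"]
    z=cv2.resize(im[110:220,270:390],None,fx=5,fy=5,interpolation=cv2.INTER_CUBIC) if n=="top" else cv2.resize(im[170:300,190:365],None,fx=4.5,fy=4.5,interpolation=cv2.INTER_CUBIC)
    cv2.imwrite(f"pics/{n}1z.png",z)
o=get_obs();print(o['time'],o['tool_pos'],o['contact_force'],w2s(o['tool_pos']))
E
```

```text
3.075 [ 529.57824249 -170.78250395   44.1102729 ] [-0.08022681 -0.36102631  1.20421974] [   1.41208405 -155.14694818]
```

View pics/scene1z.png

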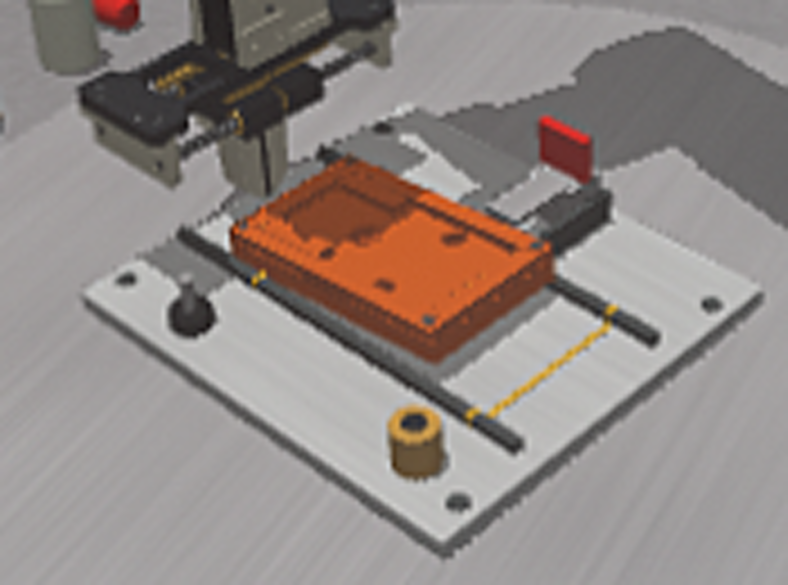

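The scene view shows the closed fingers at zoom pixel (265,175), centred behind the nest's -y end and between the rails. Now I close in gently.

carry_out(
  xyz=[
    [0.15,0,0],
    [0.12,0,0],
    [0.08,0,0],
    [0,0,0],
  ],
  dr=[
    [0,0,0],
    [0,0,0],
    [0,0,0],
    [0,0,0],
  ],
)

```text
time: 3.58
tool_pos: [534.6, -150.1, 43.0]
tcp_rot: [3.141, -0.0, 1.305]
contact_force: [-0.2, -1.0, -0.4]
grip_width: 0.4
```

carry_out(
  xyz=[
    [0.05,0,0],
    [0.05,0,0],
  ],
  dr=[
    [0,0,0],
    [0,0,0],
  ],
)

```text
time: 3.82
tool_pos: [536.0, -145.4, 43.0]
tcp_rot: [3.141, 0.001, 1.304]
contact_force: [-1.5, -3.6, 1.6]
grip_width: 0.5
```

carry_out(
  xyz=[
    [0.05,0,0],
    [0.05,0,0],
  ],
  dr=[
    [0,0,0],
    [0,0,0],
  ],
)

```text
time: 4.08
tool_pos: [537.7, -139.1, 43.0]
tcp_rot: [3.141, 0.0, 1.304]
contact_force: [-1.0, -3.7, 0.7]
grip_width: 0.3
```

```bash
cat > look.py <<'E'
from h import *;import pickle,sys
from plant import *
k=sys.argv[1]
for n in("scene","top"):
    c=capture(n); pickle.dump(c,open(f"{n}{k}.pkl","wb"))
    im=c["image"]
    z=cv2.resize(im[110:220,270:390],None,fx=5,fy=5,interpolation=cv2.INTER_CUBIC) if n=="top" else cv2.resize(im[170:300,190:365],None,fx=4.5,fy=4.5,interpolation=cv2.INTER_CUBIC)
    cv2.imwrite(f"pics/{n}{k}z.png",z)
o=get_obs();print(o['time'],o['tool_pos'],"F st",RS.T@o['contact_force'][:2],o['contact_force'][2],w2s(o['tool_pos']))
E
python3 look.py 2
```

```text
4.175 [ 537.72445904 -138.69394886   42.9143186 ] F st [ 0.80401738 -1.86772003] -0.37505408324334266 [   0.77034318 -122.04673095]
```

View pics/scene2z.png

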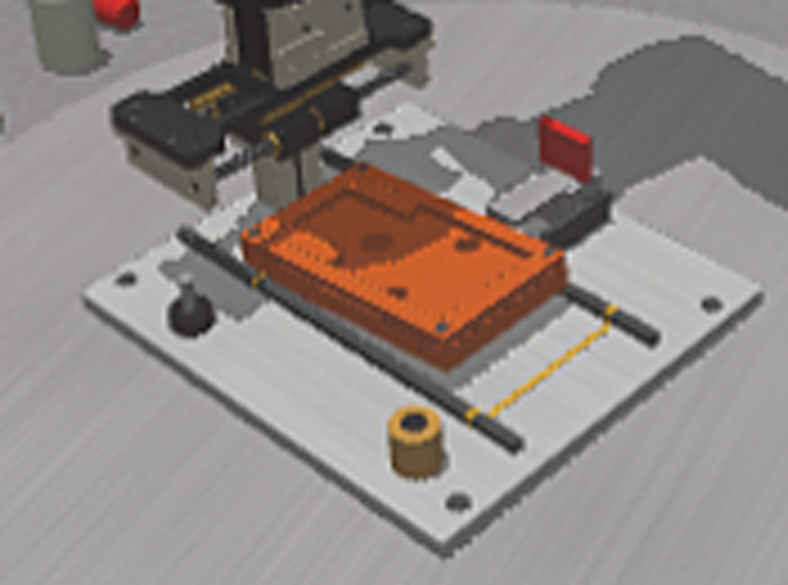

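The nest has moved with the fingers at about 4 N: its near corner is now at zoom pixel (440,330), having been at (430,320). Contact matches the expected end position. The seated TCP should be near y = -95, so I continue.

carry_out(
  xyz=[
    [0.05,0,0],
    [0.05,0,0],
    [0.05,0,0],
    [0.05,0,0],
  ],
  dr=[
    [0,0,0],
    [0,0,0],
    [0,0,0],
    [0,0,0],
  ],
)

```text
time: 4.68
tool_pos: [540.8, -127.2, 42.9]
tcp_rot: [3.142, -0.0, 1.305]
contact_force: [-0.6, -4.2, 1.0]
grip_width: 0.6
```

carry_out(
  xyz=[
    [0.05,0,0],
    [0.05,0,0],
    [0,0,0],
  ],
  dr=[
    [0,0,0],
    [0,0,0],
    [0,0,0],
  ],
)

```text
time: 5.05
tool_pos: [542.5, -121.0, 42.9]
tcp_rot: [-3.142, -0.001, 1.305]
contact_force: [-0.0, -1.5, 0.1]
grip_width: 0.2
```

```bash
python3 look.py 3
```

```text
5.15 [ 542.31253905 -121.03349832   42.7656376 ] F st [-0.72400397 -0.45218791] 0.04420309444472179 [   0.51809321 -103.80177654]
```

View pics/scene3z.png

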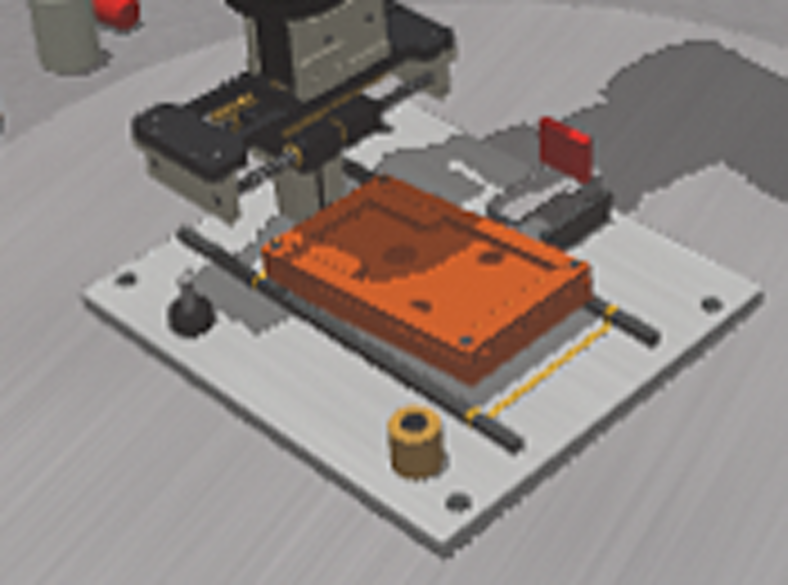

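The nest is still propped, with a gap and shadow under its +y edge at (475,385), about 9 mm short. Now I use smaller steps.

carry_out(
  xyz=[
    [0.04,0,0],
    [0.04,0,0],
    [0,0,0],
  ],
  dr=[
    [0,0,0],
    [0,0,0],
    [0,0,0],
  ],
)

```text
time: 5.52
tool_pos: [543.6, -116.6, 42.8]
tcp_rot: [-3.141, -0.0, 1.305]
contact_force: [0.0, -0.6, -0.6]
grip_width: 0.3
```

carry_out(
  xyz=[
    [0.03,0,0],
    [0,0,0],
  ],
  dr=[
    [0,0,0],
    [0,0,0],
  ],
)

```text
time: 5.78
tool_pos: [544.1, -115.1, 42.9]
tcp_rot: [-3.142, -0.0, 1.305]
contact_force: [-0.1, 0.6, -0.7]
grip_width: 0.5
```

```bash
python3 look.py 4
```

```text
5.875 [ 544.07642506 -115.25114341   42.90329293] F st [-0.33462764 -0.53957561] -0.2068731114610109 [  0.68782575 -97.7587547 ]
```

View pics/scene4z.png

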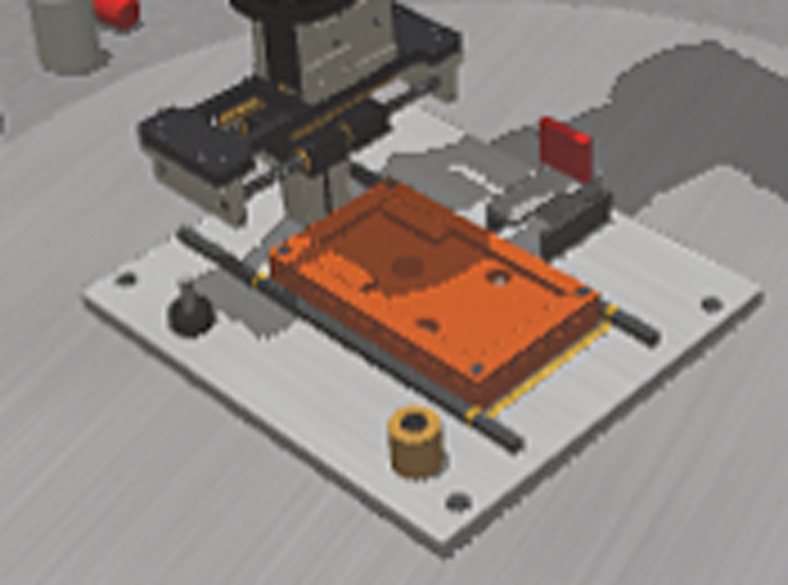

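The +y end has dropped to the base: its lower edge lies right along the yellow line, from (480,408) to (605,325). A small further push will show whether it's held by the pins.

carry_out(
  xyz=[
    [0.03,0,0],
    [0,0,0],
  ],
  dr=[
    [0,0,0],
    [0,0,0],
  ],
)

```text
time: 6.12
tool_pos: [544.6, -113.8, 42.9]
tcp_rot: [3.141, 0.0, 1.305]
contact_force: [-0.7, -2.4, -0.6]
grip_width: 0.6
```

carry_out(
  xyz=[
    [0.02,0,0],
    [0,0,0],
  ],
  dr=[
    [0,0,0],
    [0,0,0],
  ],
)

```text
time: 6.38
tool_pos: [544.9, -112.5, 42.9]
tcp_rot: [3.141, 0.0, 1.305]
contact_force: [0.0, -3.4, -0.3]
grip_width: 0.2
```

```bash
python3 look.py 5
```

```text
6.475 [ 544.89302346 -112.50898305   42.91760943] F st [-0.63213436 -2.21714091] -0.37827157442804055 [  0.74914028 -94.8982448 ]
```

View pics/scene5z.png

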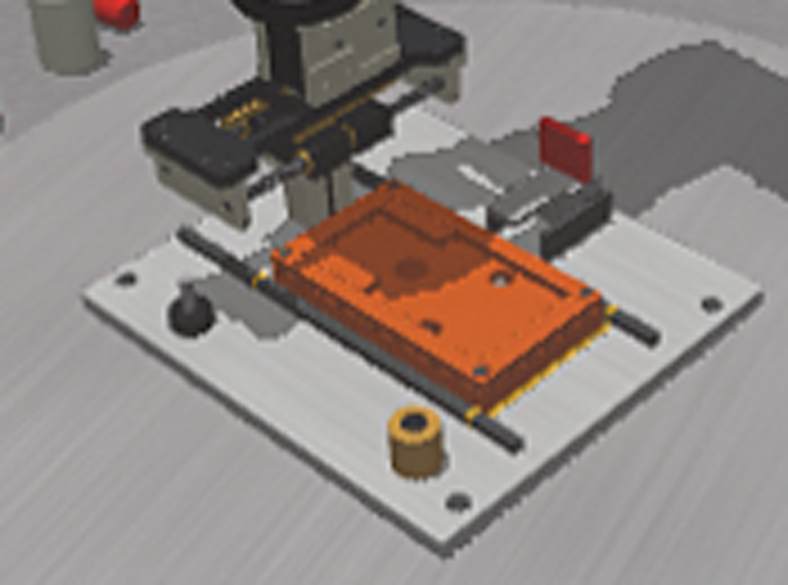

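```bash
python3 - <<'E'
from h import *;import pickle
s=pickle.load(open("scene5.pkl","rb"));t=pickle.load(open("top5.pkl","rb"))
# vertical edges of nest's +y corners: use top & bottom pixels of each; project expected pts for seated nest, scene zoom px
def P(x,y,z): return [*s2w([x,y]),z]
pts=[P(50,85,14),P(50,85,38),P(-50,85,38),P(50,-85,38),P(50,87,14),P(-50,-85,38)]
oz=O.copy()
print((((proj(s,pts)-[190,170])+.5)*4.5-.5).round(0).tolist())
print((((proj(t,pts)-[270,110])+.5)*5-.5).round(0).tolist())
E
```

```text
[[482.0, 415.0], [481.0, 381.0], [603.0, 291.0], [269.0, 251.0], [485.0, 416.0], [392.0, 175.0]]
[[184.0, 150.0], [184.0, 139.0], [144.0, 270.0], [416.0, 201.0], [182.0, 149.0], [379.0, 334.0]]
```

View pics/top5z.png

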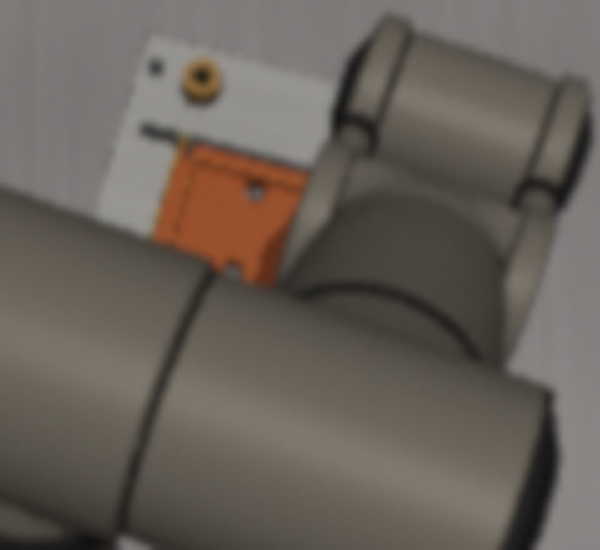

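carry_out(
  xyz=[
    [0.02,0,0],
    [0,0,0],
  ],
  dr=[
    [0,0,0],
    [0,0,0],
  ],
)

```text
time: 6.72
tool_pos: [544.9, -112.1, 42.9]
tcp_rot: [-3.142, 0.001, 1.305]
contact_force: [-2.2, -7.7, -0.5]
grip_width: 0.4
```

The force jumped to 8 N with no further travel, so the pins hold the nest. The picture also agrees with the seated corner predictions within about 1 px. I back off, rise and move round to hover off the clamp.

carry_out(
  xyz=[
    [-0.2,0,0],
    [-0.3,0,0],
    [0,0,-0.8],
    [0,0,-0.8],
    [0,0,-0.5],
  ],
  dr=[
    [0,0,0],
    [0,0,0],
    [0,0,0],
    [0,0,0],
    [0,0,0],
  ],
)

```text
time: 7.35
tool_pos: [537.6, -141.3, 171.4]
tcp_rot: [3.139, -0.0, 1.304]
contact_force: [0.8, -0.4, 0.6]
grip_width: 0.1
```

carry_out(
  xyz=[
    [0.5,-0.7,0],
    [0.5,-0.7,0],
    [0.5,-0.7,0],
    [0.5,-0.7,0],
    [0.2,-0.1,0],
    [0,0,0],
  ],
  dr=[
    [0,0,0],
    [0,0,0],
    [0,0,0],
    [0,0,0],
    [0,0,0],
    [0,0,0],
  ],
)

```text
time: 8.1
tool_pos: [404.8, 32.9, 169.3]
tcp_rot: [3.14, -0.0, 1.306]
contact_force: [0.2, -0.9, -0.1]
grip_width: 0.8
```

```bash
python3 look.py 6;  python3 -c "
from h import *
plan([*s2w([-170,0]),78],1.303,2)"
```

```text
8.2 [405.24328561  32.1303918  169.07380562] F st [-0.44845383  0.32269964] -0.7704650539448311 [-172.21643431    7.59813586]
dr/row [ 0.004 -0.     0.005]
[-0.063, 0.017, 0.759]
[-0.063, 0.018, 0.759]
```

View pics/scene6z.png

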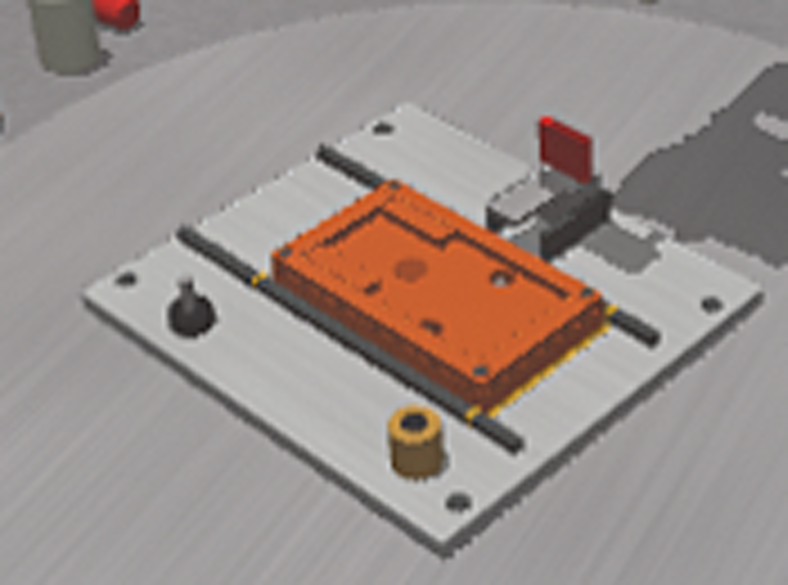

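The view is clear now: the nest lies flat between the rails with its +y lower edge just inside the yellow line, from (490,408) to (605,322), and both other bystanders are untouched. Next I descend off the tab.

carry_out(
  xyz=[
    [-0.07,0,0.6],
    [-0.06,0,0.6],
    [0,0,0.3],
    [0,0,0],
  ],
  dr=[
    [0,0,0],
    [0,0,0],
    [0,0,0],
    [0,0,0],
  ],
)

```text
time: 8.7
tool_pos: [402.0, 24.5, 77.8]
tcp_rot: [-3.139, 0.0, 1.303]
contact_force: [0.4, -0.1, 0.7]
grip_width: 0.6
```

carry_out(
  xyz=[
    [0,0.15,0],
    [0,0.15,0],
    [0,0.1,0],
    [0,0,0],
  ],
  dr=[
    [0,0,0],
    [0,0,0],
    [0,0,0],
    [0,0,0],
  ],
)

```text
time: 9.2
tool_pos: [426.0, 19.0, 79.2]
tcp_rot: [3.141, -0.0, 1.305]
contact_force: [-0.6, -0.2, -0.5]
grip_width: 0.3
```

```bash
python3 look.py 7
```

```text
9.3 [425.09056622  19.18497005  78.97843491] F st [-0.33584858  0.76334342] 0.06749295520695019 [-149.64966214    0.37046083]
```

View pics/scene7z.png

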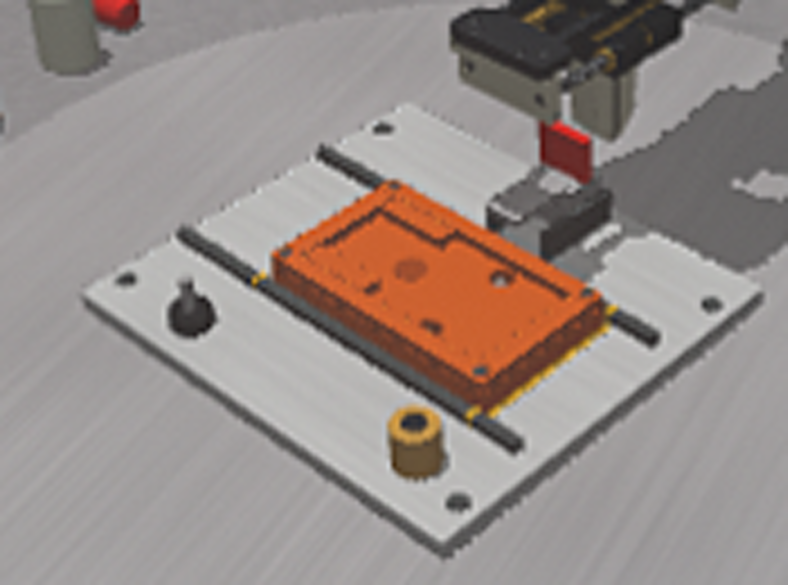

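The fingers stand just behind the red tab, at zoom pixel (600,110) with the tab at (565,150), and they are above the carriage. Now I push.

carry_out(
  xyz=[
    [0,0.08,0],
    [0,0.08,0],
    [0,0.05,0],
    [0,0.05,0],
  ],
  dr=[
    [0,0,0],
    [0,0,0],
    [0,0,0],
    [0,0,0],
  ],
)

```text
time: 9.8
tool_pos: [440.0, 15.1, 78.8]
tcp_rot: [-3.14, -0.0, 1.305]
contact_force: [-1.0, 0.6, 2.4]
grip_width: 0.2
```

carry_out(
  xyz=[
    [0,0.06,0],
    [0,0.06,0],
    [0,0.06,0],
  ],
  dr=[
    [0,0,0],
    [0,0,0],
    [0,0,0],
  ],
)

```text
time: 10.18
tool_pos: [450.7, 12.1, 78.8]
tcp_rot: [-3.141, 0.0, 1.305]
contact_force: [-3.1, 0.6, 1.3]
grip_width: 0.6
```

```bash
python3 look.py 8
```

```text
10.275 [451.16751904  12.01784746  78.83129893] F st [ 0.00899253 -0.14550766] -0.8467798575269441 [-122.60571497    0.36445189]
```

View pics/scene8z.png

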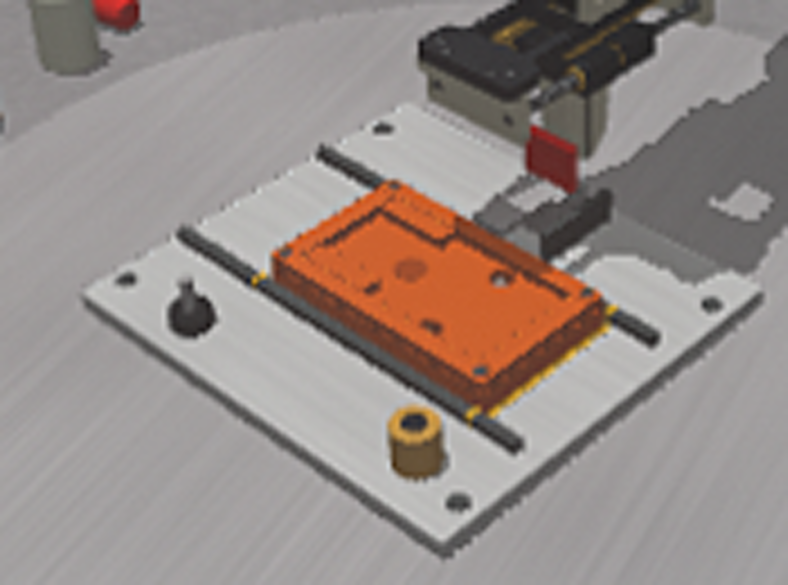

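The tab has moved from (565,150) to (552,160) at about 3 N. I continue to the end stop in small steps.

carry_out(
  xyz=[
    [0,0.05,0],
    [0,0.05,0],
  ],
  dr=[
    [0,0,0],
    [0,0,0],
  ],
)

```text
time: 10.52
tool_pos: [456.4, 10.6, 78.8]
tcp_rot: [-3.141, 0.0, 1.305]
contact_force: [-2.0, 0.4, 0.0]
grip_width: 0.5
```

carry_out(
  xyz=[
    [0,0.03,0],
    [0,0.03,0],
  ],
  dr=[
    [0,0,0],
    [0,0,0],
  ],
)

```text
time: 10.78
tool_pos: [460.0, 9.6, 78.8]
tcp_rot: [-3.141, -0.0, 1.305]
contact_force: [-2.8, -0.2, -0.1]
grip_width: 0.3
```

```bash
python3 look.py 9
```

```text
10.875 [460.20241762   9.57361959  78.86596104] F st [-0.95926059 -0.85987005] -0.4590519718207092 [-113.24610055    0.39994854]
```

View pics/scene9z.png

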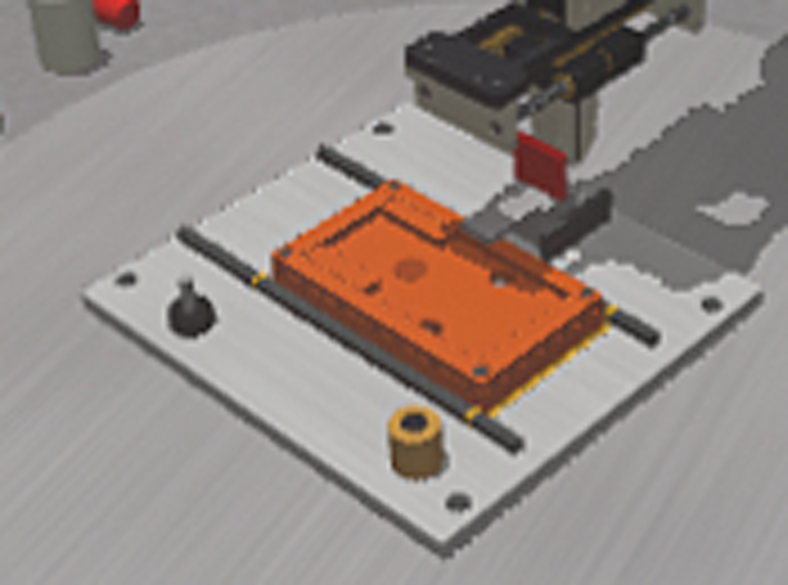

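The tongue now passes over the nest's edge at (470,225). There is no stop force yet, so I continue.

carry_out(
  xyz=[
    [0,0.03,0],
    [0,0.02,0],
  ],
  dr=[
    [0,0,0],
    [0,0,0],
  ],
)

```text
time: 11.12
tool_pos: [461.7, 9.1, 78.8]
tcp_rot: [-3.139, 0.0, 1.305]
contact_force: [-8.4, 0.9, 5.5]
grip_width: 0.5
```

carry_out(
  xyz=[
    [0,0.02,0],
    [0,0.02,0],
  ],
  dr=[
    [0,0,0],
    [0,0,0],
  ],
)

```text
time: 11.38
tool_pos: [461.9, 9.1, 78.8]
tcp_rot: [-3.134, 0.0, 1.305]
contact_force: [-16.5, 3.8, 13.3]
grip_width: 0.6
```

The force rises to 17 N with no motion, so this is the stop. I retract and check.

carry_out(
  xyz=[
    [0,-0.2,0],
    [0,-0.4,0],
    [0,-0.3,-0.3],
    [0,0,-0.8],
    [0,0,-0.8],
    [-0.5,-0.6,0],
    [-0.5,-0.6,0],
    [0,0,0],
  ],
  dr=[
    [0,0,0],
    [0,0,0],
    [0,0,0],
    [0,0,0],
    [0,0,0],
    [0,0,0],
    [0,0,0],
    [0,0,0],
  ],
)

```text
time: 12.38
tool_pos: [326.1, -16.9, 193.1]
tcp_rot: [3.14, 0.0, 1.303]
contact_force: [-0.2, 0.3, 0.4]
grip_width: 0.2
```

```bash
python3 look.py 10; python3 - <<'E'
from h import *;import pickle
s=pickle.load(open("scene10.pkl","rb"))
def P(x,y,z): return [*s2w([x,y]),z]
# expected tab top face corners, home (outer -95, inner -87) & 21mm
for tr in(.0,20,24): print(tr,(((proj(s,[P(-119+tr,19,79),P(-111+tr,19,79),P(-111+tr,-19,79)])-[190,170])+.5)*4.5-.5).round(0).tolist())
print("tongue tip home",(((proj(s,[P(-34,12,41),P(-34,-12,41)])-[190,170])+.5)*4.5-.5).round(0).tolist())
E
```

```text
12.475 [328.74058118 -16.84371992 193.48590433] F st [-0.23645304 -0.39140008] -0.19208186482189804 [-233.01966872  -59.88589254]
0.0 [[594.0, 136.0], [585.0, 141.0], [538.0, 118.0]]
20 [[572.0, 150.0], [563.0, 156.0], [515.0, 132.0]]
24 [[567.0, 153.0], [558.0, 159.0], [511.0, 135.0]]
tongue tip home [[489.0, 248.0], [459.0, 231.0]]
```

View pics/scene10z.png

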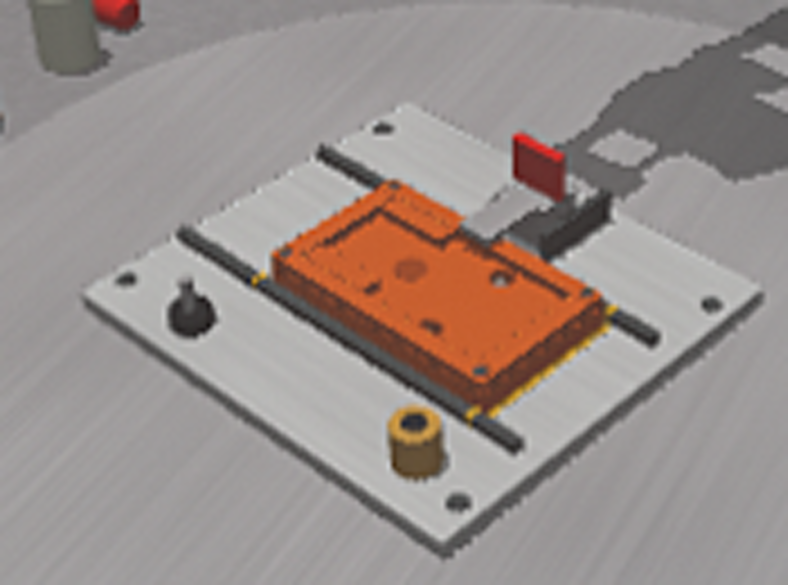

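View pics/top10z.png

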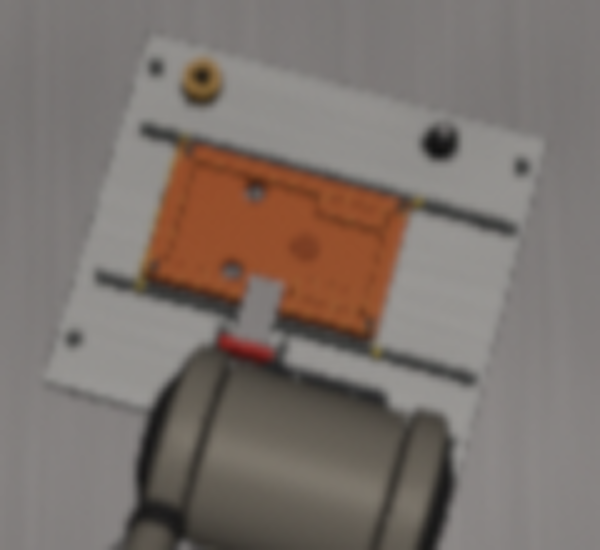

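The tab's near top corner moved from (540,118) to (513,135), which matches the shift predicted for 24 mm of travel. The tongue tip, at (460,225) to (488,243), is within about 1 to 1.5 camera pixels of its predicted home position and lies over the nest's edge. The nest is flat between the marks and the arm is clear, so I hand in.

```bash
python3 -c "
from plant import *
print(close_job())"
```

```text
the job is handed in; nothing more can be done
None
```

The nest is seated over its pins and the clamp is fully home. I handed the job in at about 12.5 s with the arm clear of everything.

- **Nest:** I pushed it about 35 mm along the rails with closed fingertips at roughly 2–5 N. Its +y end dropped, and the pins then stopped it (8 N, no further travel). The last pictures show it flat, between the yellow marks and within about 1 px of the predicted seated corners.
- **Clamp:** I pushed the tab to its end stop. The force rose to 17 N sideways (about 21 N in all) with no more motion. The tab's image shift matches about 24 mm of travel, and the tongue lies over the nest's edge.
- **Other things:** The bush and thumbscrew look unmoved in the last close-ups, and the arm went nowhere near the stop button. I did not measure the other bystanders again at the end.
- **Disagreement:** My first plate-corner estimates differed by about 6 mm between the two cameras, and the plate's centre turned out not to be the station's origin. I used the rail marks instead, which agreed within about 2 mm.

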